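# Swing the gearbox port cover open

### The arm

A 6-joint arm with a two-finger parallel gripper is mounted at the origin on a cart in front of the work surface, level with it; the furniture and walls round the work are solid. World frame = base frame: x ahead of the robot, y to its left, z up, the work surface at z = 0. Lengths are in m, angles in rad, forces in N, time in s.
With the tool pointing down it reaches from about 0.25 to 0.725 m from the base axis. Payload 4 kg.
Tool frame: the origin (TCP) lies on the centre line of the jaws, within the pads' length; the fingertips stand 17 mm ahead of it and the grasp point (between the pads) lies 2 mm behind it; z points along the fingers, y is the line along which they close (so a half turn about z gives the same grasp; the last joint's range is limited). The gripper opens to 85 mm and grips with 20 to 120 N. Pads are 22 mm wide; open, the fingers measure 114 mm over their backs; the gripper's body (76 mm by 85 mm) begins 54 mm behind the grasp point. The pads swing forward as they close: fully open they stand 13 mm farther back than shut.
Start: joints at [1.254, 0.241, 0.005, 1.335, 0, 1.571], TCP at [0.156, 0.475, 0.248] pointing down, gripper open.
Joint ranges: [-2.72, 2.72], [-1.05, 1.87], [-1.09, 1.28], [-1.99, 2.15], [-1.42, 1.44], [-3.14, 3.14]. Speed limits (rad/s): [2.79, 2.79, 3.14, 3.14, 3.14, 3.14].

### API

Orientations are given as a unit quaternion [x, y, z, w].
In Python, from workcell import get_obs, imaging, order gives the robot as it stands.
- The arm moves only by the tool apply_moves, never from a script. Its argument "targets" is a list that holds one entry, the list of rows, each a list of 5 numbers: the shift along the world's x, y, z in units of 40 mm (1.0 is 40 mm), then the turn about the world's z in degrees, then the gripper command: -1 is shut, 1 is fully open, values between are in proportion. In form: [[[dx, dy, dz, turn, fingers], ...]]. A call has 1 to 8 rows; each row shifts and turns the commanded pose from where the row before left it; what a row does not reach is not made up. A row lasts 1/12 s, in which the tool goes at most 41.7 mm and 7.16 degrees, less where a joint would pass 70% of its speed; a pose out of reach is approached as far as the arm can. A call is refused whole if a number of a shift passes 1 or a number of a turn 7.16, either way. A call with a gripper value outside its range is refused whole. The fingers move at their own pace and stop on an object; the grip force is fixed at half the most. Time passes only in rows, so rows that do not move let the fingers close. It gives the time, the measured TCP pose, the force, the opening and the grip force at its end, in the units of the state.
- get_obs(): the state, without advancing time (a new reading comes with each control period).
- imaging.camera(name): name is "scene" or "top" or "wrist"; returns (picture, depth): 420x560x3 uint8, blue, green, red; 420x560 float32, m along the optical axis (not along the pixel's ray), 0 where there is no reading.
- imaging.get_calibration(name): a dict with "camera_matrix" (3x3 intrinsics, pixels), "k1" (the pictures are not rectified: a ray, as slopes to the right and down, at radius r is drawn at 1 + k1 r^2 times it, then the intrinsics apply), "eye" and "rotation" of the camera in the world; the wrist camera has in their place "hand_eye" (4x4, takes a point from camera to tool coordinates, whose origin is the TCP and whose axes are the flange's). Camera axes: x right, y down, z forward; pixel columns grow to the right and rows downward; lengths in m; the calibration is good to about 2 mm. A picture is of the moment at which its call begins: read the wrist's pose just before it. get_calibration takes no time and is no camera call.
- order.job_done(): hands the job in; it is judged then, once.
The state is a dict: "clock": time; "joint_pos": joint angles; "joint_vel": joint speeds; "tau": joint torques, N m; "eef_pos": TCP position; "tool_rot": TCP orientation; "ft_force": force on the tool from outside, world axes, zero at the start; "ft_torque": the same for the moment, N m; "grip_width": finger opening in m; "grasp_force": force on a finger pad.
Only numpy, scipy, OpenCV 4.12 (cv2) and the standard library are available. Lean on these libraries where they do the work, as an engineer would, in place of code of your own. Each camera call takes 0.05 s, during which the arm holds its last target. There are 200 camera calls.

### The job

On the rectangular gearbox, swivel the flat steel cover sideways round its pivot screw, away from its stop pin, until the whole inspection port underneath lies open, and leave it there. The similar, smaller cover on the round bearing housing must stay shut.

Things in the scene. Friction and masses are not known exactly. Their poses are not given: they have to be found in the camera images.
- gearbox_cover (a joint): Angle (rad) of the flat steel cover on the rectangular gearbox: 4 mm thick, an arm 18 mm wide with a 44 mm disc over the port (a 32 mm round hole centred 45 mm from the pivot). 0: over the port, against a short stop pin; grows as it turns clockwise from above, up to 1.6. Starts at 0 to 0.2; wholly clear of the port from 0.88 on. Slightly stiff (1 N at the post), stays where it is left.
- gearbox_cover_knob (a point): Centre (half-way up) of the upright round steel grip post at the free end of the gearbox cover: 16 mm diameter, 28 mm tall, from 44.5 to 72.5 mm above the table. It stands 76 mm from the pivot, on the robot's side of it, and travels on a level circle round it. It can be gripped from above or pushed sideways.
- gearbox_pivot (a point): Top of the slotted pivot screw of the gearbox cover, on the upright axis round which the cover swivels, 48 mm above the table. The gearbox is a rectangular grey-painted metal block fixed to the table, 130 mm long, 100 mm wide, its top 40 mm above the table, with a dark round motor on the end far from the robot.
- bearing_cover (a joint): Angle (rad) of the smaller cover on the round grey bearing housing (96 mm diameter, 30 mm high, fixed to the table): 0 is shut, grows as it turns clockwise from above. It carries a thinner post (12 mm diameter, 18 mm tall, its top 53 mm above the table) 56 mm from its pivot. It starts shut and is to stay so.

How it is judged:
By the outcome, as a careful person would: the job done as asked, in the order asked, and still so for the second after the job is handed in, with the robot touching nothing.
It also fails if it takes over 29 s, if anything falls off the work surface, if the arm or the gripper's body presses on something with over 40 N, if the wrist force passes 120 N, or if a joint passes its speed limit or range.

## Working session

There is one attempt and no reset: what is moved stays moved. The work goes in short steps, Python scripts to look and compute and a tool call to move; the robot and the scene stay as the last step left them, time stands still between calls to the robot, and variables do not carry over. Pictures are saved under pics/ and viewed, at most 10 in all, crops included, and the job is handed in when it is done.

Besides the shell and the picture viewer there is one more tool, called after "Emit:" as name([rows], argument=value, ...), one row to a line, values as JSON. apply_moves: Moves the arm, as the interface text tells. Its arguments: {"type":"object","properties":{"targets":{"type":"array","items":{"type":"array","items":{"type":"array","items":{"type":"number"}}}}},"required":["targets"]}

```bash
mkdir -p pics
cat > h.py <<'E'
import numpy as np,cv2
from workcell import get_obs,imaging,order
from scipy.spatial.transform import Rotation as R
def pose(name,o):
    c=imaging.get_calibration(name)
    if name!="wrist": return c,np.array(c["eye"]),np.array(c["rotation"])
    H=np.array(c["hand_eye"]);r=R.from_quat(o["tool_rot"]).as_matrix()
    return c,r@H[:3,3]+np.array(o["eef_pos"]),r@H[:3,:3]
def cast(name,o,u,v,z):
    c,e,r=pose(name,o)
    p=cv2.undistortPoints(np.array([[[u,v]]],float),np.array(c["camera_matrix"]),np.array([c["k1"],0,0,0.])).ravel()
    d=r@np.array([p[0],p[1],1]); return e+d*(z-e[2])/d[2]
E
python3 - <<'E'
from h import *
o=get_obs();print(o["eef_pos"],o["tool_rot"],o["clock"])
for n in("top","scene"):
    p,d=imaging.camera(n);cv2.imwrite(f"pics/{n}.png",p);np.save(n,d);c,e,r=pose(n,o);print(n,e,r.round(2).tolist())
E
```

```text
[0.15557671 0.47454337 0.24738254] [ 1.57751435e-01  9.87478268e-01 -1.05940440e-03 -1.80852155e-04] 0.0
top [0.41359505 0.00155308 0.96349849] [-0.7, 0.71, -0.03, 0.05]
scene [-0.01163443 -0.52964479  0.45563867] [0.79, -0.33, 0.2, -0.48]
```

View pics/top.png

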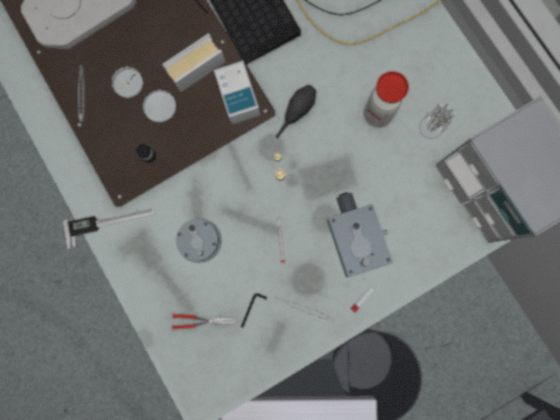

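View pics/scene.png

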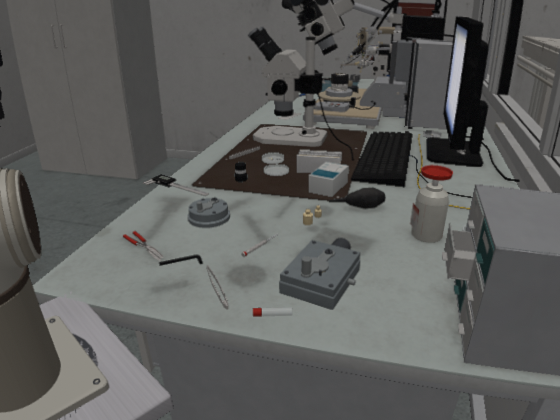

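The top view shows the gearbox at about (360,240) with its motor at (346,202), and the round housing at (198,240). The fixed cameras give their rotation as a quaternion. I'll zoom in on the gearbox.

```bash
sed -i 's/np.array(c\["rotation"\])/R.from_quat(c["rotation"]).as_matrix()/' h.py
python3 - <<'E'
from h import *
o=get_obs();p=cv2.imread("pics/top.png");s=cv2.imread("pics/scene.png")
a=cv2.resize(p[190:290,310:410],None,fx=5,fy=5,interpolation=cv2.INTER_CUBIC)
b=cv2.resize(s[225:315,270:370],None,fx=3,fy=3,interpolation=cv2.INTER_CUBIC)
im=np.zeros((500,800,3),np.uint8);im[:,:500]=a;im[:270,500:]=b;cv2.imwrite("pics/c.png",im)
for uv in((346,202),(360,240),(198,240),(357,225),(363,262)):print(uv,cast("top",o,*uv,.044).round(3))
E
```

```text
(346, 202) [ 0.552 -0.106  0.044]
(360, 240) [ 0.474 -0.132  0.044]
(198, 240) [0.479 0.2   0.044]
(357, 225) [ 0.504 -0.127  0.044]
(363, 262) [ 0.429 -0.136  0.044]
```

View pics/c.png

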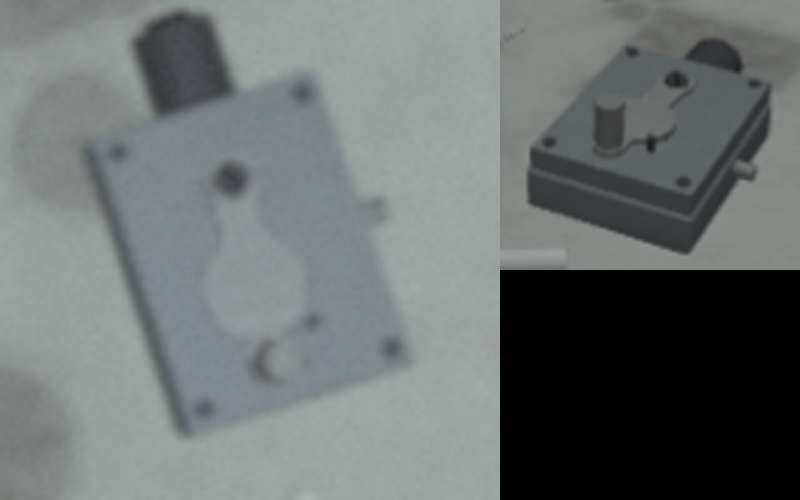

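Run:
```python
from h import *
o=get_obs();P=cast("top",o,356,226,.048);K=cast("top",o,310+285/5,190+358/5,.0725)
# scene crop check: post top (610,100), pivot (676,78)
P2=cast("scene",o,270+176/3,225+78/3,.048);K2=cast("scene",o,270+109/3,225+101/3,.0725)
for p,k in((P,K),(P2,K2)):
    d=k-p;print(p.round(4),k.round(4),np.hypot(*d[:2]),np.degrees(np.arctan2(d[1],d[0])))
print(R.from_quat(o["tool_rot"]).as_matrix().round(3))
```

```text
[ 0.5021 -0.1241  0.048 ] [ 0.4291 -0.1398  0.0725] 0.07458732486541975 -167.8393336220147
[ 0.5024 -0.126   0.048 ] [ 0.4284 -0.1394  0.0725] 0.07517680043302599 -169.71903827100573
[[-0.95   0.312 -0.001]
 [ 0.312  0.95  -0.002]
 [ 0.    -0.002 -1.   ]]
```

Emit:
apply_moves([
  [[0.38,-0.85,0,0,-0.2],[0.38,-0.85,0,0,-0.2],[0.38,-0.85,0,0,-0.2],[0.38,-0.85,0,0,-0.2],[0.38,-0.85,0,7,-0.2],[0.38,-0.85,0,7,-0.2],[0.38,-0.85,0,7,-0.2],[0.38,-0.85,0,7,-0.2]],
])

```text
clock: 0.77
eef_pos: [0.2698, 0.2206, 0.2482]
tool_rot: [-0.054, 0.999, -0.0, -0.0]
ft_force: [0.2, -0.3, -0.0]
grip_width: 0.0339
grasp_force: 0.0
```

```bash
python3 -c "
from h import *
o=get_obs();print(o['joint_pos'],o['eef_pos'],R.from_quat(o['tool_rot']).as_matrix()[:,1],o['grip_width'])"
```

```text
[ 6.85573017e-01 -6.20393172e-02 -3.32804805e-01  1.30044639e+00
 -1.77278174e-04  5.77151752e-01] [0.26981717 0.2206234  0.24817214] [-1.08209047e-01  9.94128091e-01 -3.75301104e-04] 0.033943995909980935
```

Emit:
apply_moves([
  [[0.38,-0.85,0,0,-0.2],[0.38,-0.85,0,0,-0.2],[0.38,-0.85,0,0,-0.2],[0.38,-0.85,0,0,-0.2],[0.38,-0.85,0,0,-0.2],[0.38,-0.85,-0.2,0,-0.2],[0.38,-0.85,-0.3,0,-0.2],[0.38,-0.85,-0.3,0,-0.2]],
])

```text
clock: 1.43
eef_pos: [0.3918, -0.0516, 0.2162]
tool_rot: [-0.051, 0.999, -0.0, 0.001]
ft_force: [0.8, 1.2, 0.4]
grip_width: 0.0342
grasp_force: 0.0
```

Emit:
apply_moves([
  [[0.36,-0.85,-0.3,0,-0.2],[0.36,-0.85,-0.4,0,-0.2],[0,0,-0.5,0,-0.2],[0,0,0,0,-0.2],[0,0,0,0,-0.2]],
])

```text
clock: 1.85
eef_pos: [0.4185, -0.1174, 0.1672]
tool_rot: [-0.051, 0.999, 0.001, -0.002]
ft_force: [-0.2, 0.5, 0.4]
grip_width: 0.0339
grasp_force: 0.0
```

Run:
```python
from h import *
o=get_obs();p,d=imaging.camera("wrist");cv2.imwrite("pics/w.png",p)
print(o['joint_pos'],o['eef_pos'],R.from_quat(o['tool_rot']).as_matrix()[:,1],o['grip_width'])
c,e,r=pose("wrist",o)
for P in((.4285,-.1393,.0725),(.502,-.125,.048)):
    q=r.T@(np.array(P)-e);q=cv2.projectPoints(q.reshape(1,3),np.zeros(3),np.zeros(3),np.array(c["camera_matrix"]),np.array([c["k1"],0,0,0.]))[0];print(q.ravel())
```

```text
[-2.73661569e-01  1.72539991e-01 -3.01621359e-01  1.10151918e+00
  2.88083155e-04 -3.75815551e-01] [ 0.41851645 -0.11739359  0.16718717] [-0.10197094  0.99478524  0.00206062] 0.03394982025570812
[247.80317745 230.43231451]
[260.81400455 299.52790966]
```

View pics/w.png

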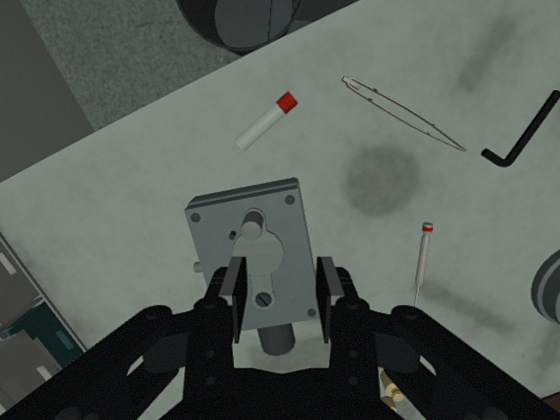

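The wrist view shows the post top at (251,229) and the screw at (263,299). Both are within 3 px of the prediction, so I'll go down over the post.

Emit:
apply_moves([
  [[0.25,-0.55,0,0,-0.2],[0,0,0,0,-0.2],[0,0,-0.7,0,-0.2],[0,0,-0.6,0,-0.2],[0,0,-0.6,0,-0.2],[0,0,-0.5,0,-0.2],[0,0,0,0,-0.2],[0,0,0,0,-0.2]],
])

```text
clock: 2.57
eef_pos: [0.4299, -0.1385, 0.0729]
tool_rot: [-0.052, 0.999, 0.0, -0.0]
ft_force: [-0.1, 0.3, 0.5]
grip_width: 0.034
grasp_force: 0.0
```

Run:
```python
from h import *
o=get_obs();e=np.array(o['eef_pos']);P=np.array([.5022,-.125]);d=e[:2]-P
print(e,o['ft_force'],np.hypot(*d))
# arc of rows, clockwise, 6 deg each from -169 deg, TCP on r=0.076 circle
a=np.radians(-169-6*np.arange(0,14));q=P+.076*np.c_[np.cos(a),np.sin(a)]
print(((q[0]-e[:2])/.04).round(2));print((np.diff(q,axis=0)/.04).round(2).tolist())
```

```text
[ 0.42991702 -0.13851374  0.07294989] [-0.1124777   0.26426266  0.46944296] 0.07353536877541123
[-0.06 -0.02]
[[-0.03, 0.2], [-0.01, 0.2], [0.01, 0.2], [0.03, 0.2], [0.05, 0.19], [0.07, 0.18], [0.09, 0.18], [0.11, 0.16], [0.13, 0.15], [0.14, 0.14], [0.16, 0.12], [0.17, 0.11], [0.18, 0.09]]
```

Emit:
apply_moves([
  [[-0.06,0.2,0,-6,-0.2],[-0.02,0.2,0,-6,-0.2],[0.01,0.2,0,-6,-0.2],[0.03,0.2,0,-6,-0.2],[0.05,0.19,0,-6,-0.2],[0.07,0.18,0,-6,-0.2],[0.09,0.18,0,-6,-0.2]],
])

```text
clock: 3.15
eef_pos: [0.4388, -0.0854, 0.0751]
tool_rot: [0.312, 0.95, -0.0, 0.002]
ft_force: [0.0, -0.3, -0.4]
grip_width: 0.0338
grasp_force: 0.5
```

Emit:
apply_moves([
  [[0.11,0.16,0,-6,-0.2],[0.13,0.15,0,-6,-0.2],[0.14,0.14,0,-6,-0.2],[0.16,0.12,0,-6,-0.2],[0.17,0.11,0,-6,-0.2],[0.18,0.09,0,-6,-0.2],[0,0,0,0,-0.2],[0,0,0,0,-0.2]],
])

```text
clock: 3.82
eef_pos: [0.474, -0.0545, 0.0744]
tool_rot: [0.587, 0.81, 0.001, 0.002]
ft_force: [0.4, 1.4, -0.6]
grip_width: 0.0342
grasp_force: 0.0
```

Run:
```python
from h import *
o=get_obs();e=np.array(o['eef_pos']);P=np.array([.5022,-.125]);d=e[:2]-P
print(e,o['ft_force'],np.hypot(*d),np.degrees(np.arctan2(d[1],d[0])))
p,_=imaging.camera("scene");cv2.imwrite("pics/s2.png",cv2.resize(p[180:320,180:400],None,fx=3,fy=3))
```

```text
[ 0.47403757 -0.05446731  0.0743525 ] [ 0.41877176  1.38076672 -0.5771828 ] 0.07594723795666986 111.7659311747493
```

View pics/s2.png

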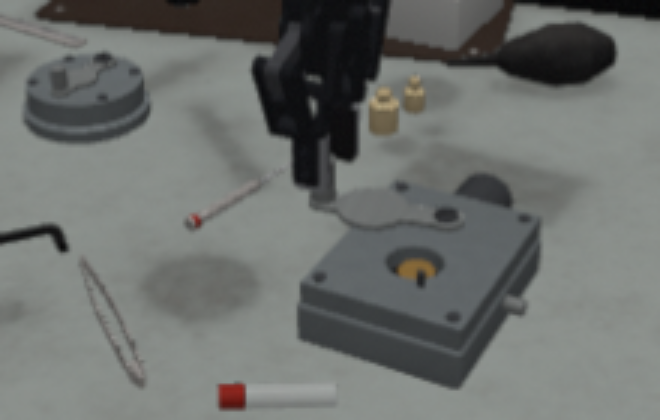

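The cover has swung well clear and the port is open, with its brass interior at (415,268) in the crop. I'll back off slightly and lift away.

Emit:
apply_moves([
  [[-0.12,-0.05,0,0,-0.2],[0,0,0,0,-0.2],[0,0,0.5,0,-0.2],[0,0,0.8,0,-0.2],[0,0,0.9,0,-0.2],[0,0,0.9,0,-0.2],[-0.5,0.2,0.5,0,-0.2],[-0.7,0.3,0,0,-0.2]],
])

```text
clock: 4.53
eef_pos: [0.4237, -0.0377, 0.2215]
tool_rot: [0.589, 0.808, 0.003, 0.005]
ft_force: [0.8, 0.4, 0.7]
grip_width: 0.0343
grasp_force: 0.0
```

Emit:
apply_moves([
  [[-0.7,0.8,0,0,-0.2],[-0.7,0.8,0,0,-0.2],[-0.5,0.8,0,0,-0.2],[0,0.8,0,0,-0.2],[0,0.5,0,0,-0.2],[0,0,0,0,-0.2],[0,0,0,0,-0.2],[0,0,0,0,-0.2]],
])

```text
clock: 5.2
eef_pos: [0.3446, 0.1093, 0.2163]
tool_rot: [0.588, 0.809, -0.0, -0.0]
ft_force: [0.7, 0.3, -0.3]
grip_width: 0.0344
grasp_force: 0.0
```

Run:
```python
from h import *
o=get_obs();print(o['eef_pos'],o['ft_force'])
p,_=imaging.camera("top");cv2.imwrite("pics/t2.png",cv2.resize(p[180:300,160:420],None,fx=3,fy=3))
```

```text
[0.3445601  0.10930934 0.21632144] [ 0.67392426  0.32239022 -0.27288001]
```

View pics/t2.png

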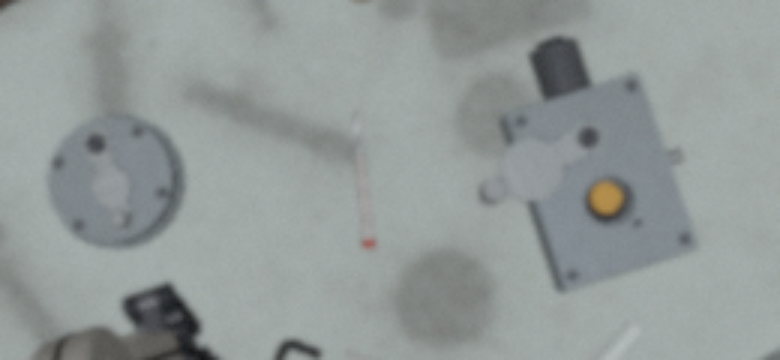

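The port at (605,198) is fully open, the cover points left with its post at (493,190), the bearing cover is still shut, and the arm is clear of everything.

```bash
python3 -c "
from workcell import order
print(order.job_done())"
```

```text
the job is handed in; nothing more can be done
None
```

The gearbox cover is swung about 70° clear of its stop pin, with the inspection port fully open; the bearing cover is still shut, and the job was handed in at about 5 s with the arm touching nothing.

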